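Make up a bobweight on the spring scale

ROBOT

A 7-joint arm with a two-finger parallel gripper is mounted at the origin on the work surface. World frame = base frame: x ahead of the robot, y to its left, z up, the work surface at z = 0. Lengths are in m, angles in rad, forces in N, time in s.
With the tool pointing down it reaches from about 0.4 to 0.875 m from the base axis. Payload 19.3 kg.
Tool frame: the origin (TCP) lies midway between the tips of the shut fingers; the grasp point (between the pads) lies bot.tcp_to_grasp behind it (bot.tcp_to_grasp is the distance from the TCP to the grasp point, in m); z points along the fingers, y is the line along which they close (so a half turn about z gives the same grasp; the last joint's range is limited). The gripper opens to 85 mm and grips with 20 to 120 N. Pads are 22 mm wide; open, the fingers measure 114 mm over their backs; the gripper's body (76 mm by 85 mm) begins 54 mm behind the grasp point. The pads swing forward as they close: fully open they stand 13 mm farther back than shut.
Start: joints at [1.115, 0.521, -0.036, 1.599, 0.021, 1.021, -0.113], TCP at [0.235, -0.579, 0.231] pointing down, gripper open.
Joint ranges: [-2.91, 2.91], [-0.3, 2.13], [-1.5, 1.42], [0.17, 2.43], [-1.26, 4.41], [0.16, 1.93], [-2.52, 2.52]. Speed limits (rad/s): [1.89, 1.89, 2.39, 2.39, 3.01, 3.01, 3.01].

INTERFACE

Orientations are given as [roll, pitch, yaw] about the fixed x, y, z axes, in that order (R = Rz(yaw) Ry(pitch) Rx(roll)).
In Python, from workcell import observe, imaging, bot gives the robot as it stands.
- The arm moves only by the tool send_rows, never from a script. Its argument "plan" is text: rows parted by semicolons, each of 7 numbers parted by spaces: the shift along the tool's x, y, z in m, then the turn, a rotation vector about the tool's x, y, z in degrees, then the finger opening in m, from 0 to 0.0854. In form: dx dy dz rx ry rz claw; .... A call has 1 to 10 rows; each row is the pose to reach, as a shift and turn from the pose commanded when the call began, along the tool's axes at that moment; what a row does not reach only later rows make up. A row lasts 1/12 s, in which the tool goes at most 41.7 mm and 7.16 degrees, less where a joint would pass 70% of its speed; a pose out of reach is approached as far as the arm can. A call with a gripper value outside its range is refused whole. The fingers move at their own pace and stop on an object; "grip_force" is the grip in N (left out, the last holds). Time passes only in rows, so rows that repeat a pose let the fingers close. It gives the time, the measured TCP pose, the force, the opening and the grip force at its end, in the units of the state.
- observe(): the state, without advancing time (a new reading comes with each control period).
- imaging.grab_frame(name): name is "scene" or "top" or "wrist"; returns a dict with "color" (384x512x3 uint8, red, green, blue), "fx", "fy", "cx", "cy" (pixels), "eye" and "orientation" of the camera in the world; the wrist camera has in their place "tool_from_camera" (4x4, takes a point from camera to tool coordinates, whose origin is the TCP and whose axes are the flange's). Camera axes: x right, y down, z forward; pixel columns grow to the right and rows downward; lengths in m; the calibration is good to about 2 mm. The wrist camera is an equidistant fisheye: a pixel r from the principal point sees the ray r / f radians off the axis. A picture is of the moment at which its call begins: read the wrist's pose just before it. There is no depth.
- bot.job_done(): hands the job in; it is judged then, once.
The state is a dict: "clock": time; "qpos": joint angles; "qd": joint speeds; "joint_efforts": joint torques, N m; "position": TCP position; "tool_rot": TCP orientation; "force": force on the tool from outside, world axes, zero at the start; "moment": the same for the moment, N m; "grip_width": finger opening in m; "finger_force": force on a finger pad.
Only numpy, scipy, OpenCV 4.12 (cv2) and the standard library are available. Lean on these libraries where they do the work, as an engineer would, in place of code of your own. Each camera call takes 0.05 s, during which the arm holds its last target. There are 200 camera calls.

TASK

Make up a balancing weight for the crankshaft: thread the loose steel rings one after another over the upright stud of the scale, each down flat on the pan or on the ring below, just until the needle comes to rest between the two raised tabs on the dial. Never force the pan down to its end stop; leave the rings you do not need, and the nut, socket and wrench beside them, where they are.

Things in the scene. Friction and masses are not known exactly. Their poses are not given: they have to be found in the camera images.
- pan_middle (a point): Middle of the scale pan's top face when fully up (joint pan = 0), 125 mm over the bench; the frame is the housing's. Pan: aluminium, 90 mm across. A steel stud, 16 mm thick with a 1 mm chamfer, stands 55 mm above the pan, its axis 6 mm off the pan's middle: the pan may sit turned any way round, so in which direction differs between runs (fixed within a run) and is to be found by feel or eye.
- dial_middle (a point): Middle of the scale's flat round dial (120 mm across), facing up, 62 mm above the bench, 105 mm from the pan's middle along +y of the housing. The grey housing under pan and dial is 150 x 260 x 50 mm high and fixed to the bench. Two raised dark tabs 10 mm high on the dial's rim bound the target sector.
- pan (a joint): How far the pan with its stud has sunk straight down from fully up, m, 0 to 0.050. Spring 180 N/m, well damped, moves only up and down; weight or a push sinks it. Empty it rests somewhere from 0.002 to 0.016, differing between runs. The target sector is 0.0265 to 0.0385. The end stop at 0.050 counts as reached from 0.048.
- needle (a joint): The scale's needle, rad, clockwise seen from above: always 60 x the pan's travel in m. Ticks every 0.3 rad (5 mm of pan travel). The two raised tabs stand at 1.59 and 2.31 rad.
- ring0_mid (a point): One of four alike steel ring weights, flat on the bench: outer diameter 46 mm, hole 19 mm, 16 mm thick, 0.156 to 0.184 kg (each a little different). The point is its centre, 8 mm above its underside; z is the ring's axis.
- ring1_mid (a point): One of four alike steel ring weights, flat on the bench: outer diameter 46 mm, hole 19 mm, 16 mm thick, 0.156 to 0.184 kg (each a little different). The point is its centre, 8 mm above its underside; z is the ring's axis.
- ring2_mid (a point): One of four alike steel ring weights, flat on the bench: outer diameter 46 mm, hole 19 mm, 16 mm thick, 0.156 to 0.184 kg (each a little different). The point is its centre, 8 mm above its underside; z is the ring's axis.
- ring3_mid (a point): One of four alike steel ring weights, flat on the bench: outer diameter 46 mm, hole 19 mm, 16 mm thick, 0.156 to 0.184 kg (each a little different). The point is its centre, 8 mm above its underside; z is the ring's axis.
- hexnut: Bystander: closed steel hex nut 33 mm across flats, 18 mm high, lying among the rings; origin at its underside.
- socket: Bystander: plain steel socket, diameter 32 mm, 40 mm high, standing among the rings; origin at its underside.
- wrench: Bystander: wrench lying along its x axis on the bench, right of the rings; origin at its underside.

How it is judged:
At the end, for the whole second after the job is handed in: The pan is at rest between 26.5 and 38.5 mm of travel (needle between the tabs, 1.59 to 2.31 rad); every ring is either threaded on the stud and lying flat (centre within 10 mm of pan_middle sideways and less than 20 mm above it, tilt under 0.2 rad) or still within 30 mm of where it started (value of joint pan between 0.0265 and 0.0385 m and velocity of joint pan between -0.01 and 0.01 m/s and ((horizontal distance between ring0_mid and pan_middle below 0.01 m and z of ring0_mid in the frame of pan_middle below 0.02 m and angle between ring0_mid's own z axis and vertical below 0.2 rad) or distance of ring0_mid from where it was at the start of the episode below 0.03 m) and ((horizontal distance between ring1_mid and pan_middle below 0.01 m and z of ring1_mid in the frame of pan_middle below 0.02 m and angle between ring1_mid's own z axis and vertical below 0.2 rad) or distance of ring1_mid from where it was at the start of the episode below 0.03 m) and ((horizontal distance between ring2_mid and pan_middle below 0.01 m and z of ring2_mid in the frame of pan_middle below 0.02 m and angle between ring2_mid's own z axis and vertical below 0.2 rad) or distance of ring2_mid from where it was at the start of the episode below 0.03 m) and ((horizontal distance between ring3_mid and pan_middle below 0.01 m and z of ring3_mid in the frame of pan_middle below 0.02 m and angle between ring3_mid's own z axis and vertical below 0.2 rad) or distance of ring3_mid from where it was at the start of the episode below 0.03 m)); the robot touches nothing.
It fails at once if the pan is pushed down to its end stop (past 48 mm) (value of joint pan above 0.048 m).
It fails at once if the hex nut, the socket or the wrench is moved by more than 30 mm (distance of any of hexnut, socket, wrench from where it was at the start of the episode above 0.03 m).
It also fails if it takes over 72 s, if anything falls off the work surface, if the arm or the gripper's body presses on something with over 40 N, if the wrist force passes 120 N, or if a joint passes its speed limit or range.

## Working session

There is one attempt and no reset: what is moved stays moved. The work goes in short steps, Python scripts to look and compute and a tool call to move; the robot and the scene stay as the last step left them, time stands still between calls to the robot, and variables do not carry over. Pictures are saved under pics/ and viewed, at most 10 in all, crops included, and the job is handed in when it is done.

Besides the shell and the picture viewer there is one more tool, called after ">>>" as name(argument=value, ...) on one line, values as JSON. send_rows: Moves the arm, as the interface text tells. Its arguments: {"type":"object","properties":{"plan":{"type":"string"},"grip_force":{"type":"number"}},"required":["plan"]}

```bash
ls; mkdir -p pics
cat > h.py <<'E'
import numpy as np,cv2
from scipy.spatial.transform import Rotation as R
from workcell import observe,imaging,bot
def rot(o):
    o=np.array(o,float)
    return o if o.shape==(3,3) else (R.from_quat(o).as_matrix() if o.size==4 else R.from_euler('xyz',o).as_matrix())
def ray(f,u,v): # pinhole, to world
    d=rot(f['orientation'])@np.array([(u-f['cx'])/f['fx'],(v-f['cy'])/f['fy'],1]); return np.array(f['eye']),d
def at_z(f,u,v,z):
    e,d=ray(f,u,v); return e+d*(z-e[2])/d[2]
def proj(f,p):
    c=rot(f['orientation']).T@(np.array(p)-f['eye']); return c[0]/c[2]*f['fx']+f['cx'],c[1]/c[2]*f['fy']+f['cy']
E
python3 - <<'E'
from h import *
s=observe();print({k:np.round(v,3) if not isinstance(v,dict) else v for k,v in s.items()}, bot.tcp_to_grasp)
a=[]
for n in("top","scene"):
    f=imaging.grab_frame(n);print(n,{k:v for k,v in f.items() if k!='color'})
    np.save(n,f,allow_pickle=True)
    cv2.imwrite(f'pics/{n}0.png',cv2.resize(f['color'][:,:,::-1],(800,600),interpolation=cv2.INTER_CUBIC))
f=imaging.grab_frame("wrist");print({k:v for k,v in f.items() if k!='color'})
E
```

```text
pics
{'clock': np.float64(0.0), 'qpos': array([ 1.115,  0.522, -0.036,  1.6  ,  0.021,  1.021, -0.113]), 'qd': array([-0.   , -0.002,  0.001,  0.001, -0.   , -0.001,  0.   ]), 'joint_efforts': array([-1.0000e-03, -9.2711e+01,  1.9800e+00, -3.6993e+01,  1.8000e-02,
        8.0000e-03,  0.0000e+00]), 'position': array([ 0.235, -0.579,  0.231]), 'tool_rot': array([-3.14 ,  0.   ,  0.386]), 'force': array([-0.668,  0.27 , -0.601]), 'moment': array([-0.029, -0.003,  0.044]), 'finger_force': np.float64(0.0), 'grip_width': np.float64(0.086)} 0.0187
top {'fx': 484.2960387754969, 'fy': 484.2960387754969, 'cx': 255.82518600174703, 'cy': 191.5111429591774, 'eye': array([ 3.97904285e-01, -1.00793637e-03,  1.20049430e+00]), 'orientation': array([-3.01218039, -0.0248743 , -1.57227114])}
scene {'fx': 441.51375507655706, 'fy': 441.51375507655706, 'cx': 253.3270731793268, 'cy': 189.41825143486014, 'eye': array([ 0.99522339, -0.302269  ,  0.88361083]), 'orientation': array([-2.56311313, -0.00355467,  0.98314637])}
{'fx': 297.3186396354542, 'fy': 297.3186396354542, 'cx': 258.0350921239769, 'cy': 188.3348896954984, 'tool_from_camera': array([[ 1.93276198e-03, -9.61560095e-01, -2.74587779e-01,
         6.96613232e-02],
       [ 9.99998132e-01,  1.85006121e-03,  5.60160921e-04,
         5.34809526e-04],
       [-3.06241899e-05, -2.74588349e-01,  9.61561874e-01,
        -1.42999207e-01],
       [ 0.00000000e+00,  0.00000000e+00,  0.00000000e+00,
         1.00000000e+00]])}
```

View pics/top0.png

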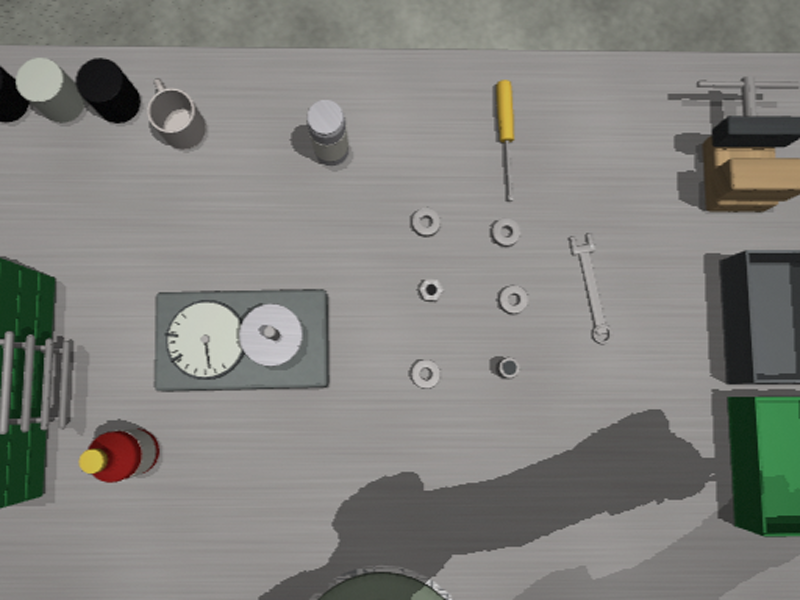

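View pics/scene0.png

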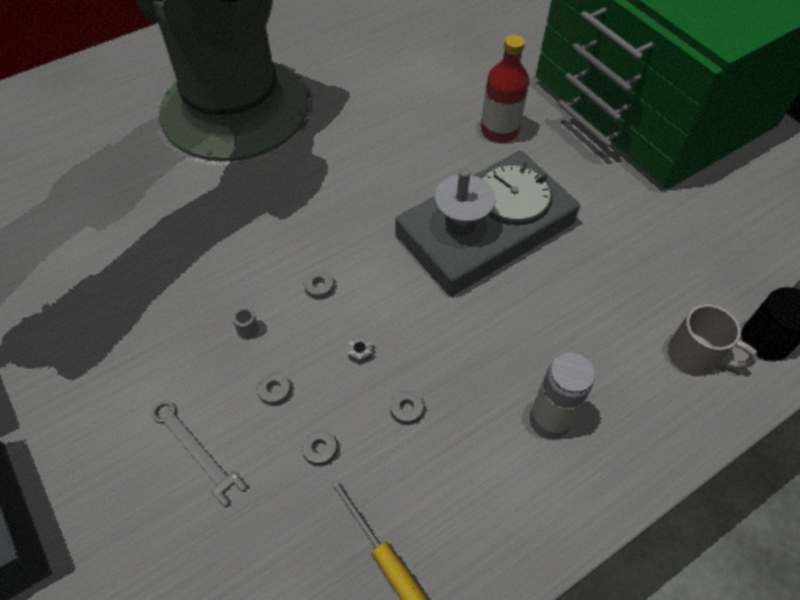

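Top view (800x600): rings at (426,222), (505,232), (513,298), (425,374); nut (430,290), socket (508,367), pan (271,335), dial (205,339), with the needle pointing about down. The scene view shows the same layout, with the stud upright on the pan.

Run:
```python
from h import *
T=np.load('top.npy',allow_pickle=True).item();S=np.load('scene.npy',allow_pickle=True).item()
k=.64
for n,t,s,z in[('rA',(426,222),(407,407),.016),('rB',(505,232),(320,448),.016),('rC',(513,298),(275,389),.016),('rD',(425,374),(320,285),.016),('pan',(271,335),(466,197),.118),('dial',(205,339),(516,190),.062),('needle tip',(209,370),(497,177),.064),('nut',(430,290),(360,351),.018),('socket',(508,367),(245,316),.04),('studtip',(265,329),(464,174),.172)]:
    print(n,at_z(T,t[0]*k,t[1]*k,z).round(3),at_z(S,s[0]*k,s[1]*k,z).round(3))
```

```text
rA [ 0.677 -0.073  0.016] [ 0.684 -0.073  0.016]
rB [ 0.661 -0.2    0.016] [ 0.669 -0.201  0.016]
rC [ 0.554 -0.21   0.016] [ 0.561 -0.21   0.016]
rD [ 0.434 -0.07   0.016] [ 0.445 -0.07   0.016]
pan [0.487 0.156 0.118] [0.493 0.159 0.118]
dial [0.485 0.262 0.062] [0.489 0.267 0.062]
needle tip [0.439 0.254 0.064] [0.452 0.258 0.064]
nut [ 0.567 -0.079  0.018] [ 0.576 -0.081  0.018]
socket [ 0.444 -0.196  0.04 ] [ 0.448 -0.193  0.04 ]
studtip [0.491 0.156 0.172] [0.493 0.149 0.172]
```

>>> send_rows(plan="0.381 -0.394 0.13 0 0 22.1 0.07;0.381 -0.394 0.13 0 0 22.1 0.07;0.381 -0.394 0.13 0 0 22.1 0.07;0.381 -0.394 0.13 0 0 22.1 0.07;0.381 -0.394 0.13 0 0 22.1 0.07;0.381 -0.394 0.13 0 0 22.1 0.07;0.381 -0.394 0.13 0 0 22.1 0.07;0.381 -0.394 0.13 0 0 22.1 0.07;0.381 -0.394 0.13 0 0 22.1 0.07;0.381 -0.394 0.13 0 0 22.1 0.07", grip_force=40)

```text
clock: 0.98
position: [0.3869, -0.2012, 0.1349]
tool_rot: [3.142, -0.0, -0.0]
force: [2.1, -0.7, -1.0]
grip_width: 0.0698
finger_force: 0.0
```

>>> send_rows(plan="0.045 -0.12 0.03 0 0 0 0.07;0.045 -0.12 0.03 0 0 0 0.07;0.045 -0.12 0.03 0 0 0 0.07;0.045 -0.12 0.03 0 0 0 0.07;0.045 -0.12 0.03 0 0 0 0.07;0.045 -0.12 0.03 0 0 0 0.07")

```text
clock: 1.48
position: [0.4315, -0.0828, 0.105]
tool_rot: [3.141, 0.001, 0.001]
force: [-0.4, -0.3, -0.3]
grip_width: 0.0699
finger_force: 0.0
```

```bash
cat >> h.py <<'E'
def wgrab():
    s=observe(); f=imaging.grab_frame('wrist')
    A=np.eye(4);A[:3,:3]=R.from_euler('xyz',s['tool_rot']).as_matrix();A[:3,3]=s['position']
    f['W']=A@f['tool_from_camera']; return s,f
def watz(f,u,v,z):
    x=np.array([(u-f['cx'])/f['fx'],(v-f['cy'])/f['fy']]);r=np.hypot(*x)+1e-12
    d=f['W'][:3,:3]@np.r_[x/r*np.sin(r),np.cos(r)];e=f['W'][:3,3]
    return e+d*(z-e[2])/d[2]
def wproj(f,p):
    c=f['W'][:3,:3].T@(np.array(p)-f['W'][:3,3]);n=np.hypot(c[0],c[1]);th=np.arctan2(n,c[2])
    return c[0]/n*th*f['fx']+f['cx'],c[1]/n*th*f['fy']+f['cy']
def rect(f,x0,y0,z,w=.08,px=4000,col=None):
    "metric top-down patch at height z: image x = world y decreasing, image y = world x decreasing"
    n=int(w*px);m=np.zeros((n,n,2),np.float32)
    for i in range(n):
        for j in range(n):
            m[i,j]=wproj(f,(x0+w/2-i/px,y0+w/2-j/px,z))
    return cv2.remap(f['color'],m[...,0],m[...,1],cv2.INTER_CUBIC)
E
python3 - <<'E'
from h import *
s,f=wgrab();print(s['position'],s['tool_rot'],s['clock'])
np.save('w1',f,allow_pickle=True)
cv2.imwrite('pics/w1.png',cv2.resize(f['color'][:,:,::-1],(800,600),interpolation=cv2.INTER_CUBIC))
E
```

```text
[ 0.43146491 -0.08283073  0.10498929] [3.14149713e+00 6.51288657e-04 1.46257653e-03] 1.4833
```

View pics/w1.png

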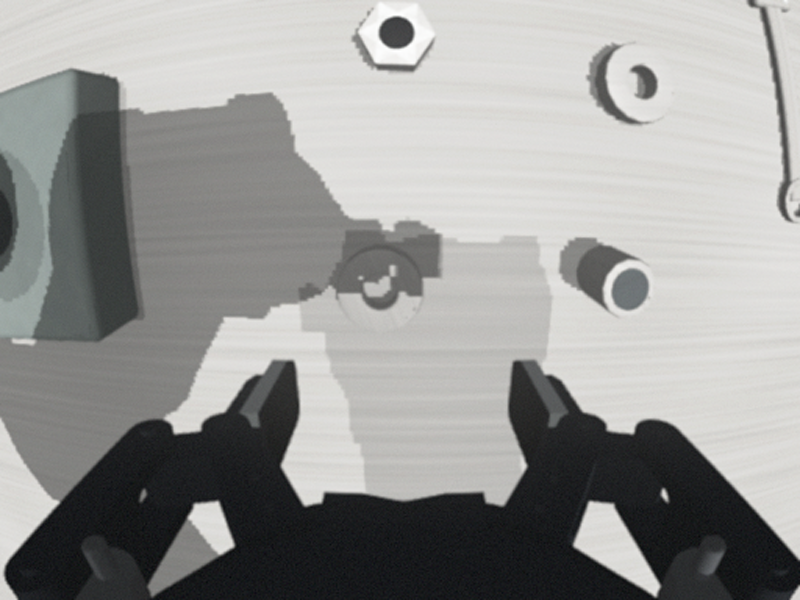

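The wrist view shows ring D at (380,288), ring C at (636,84), the nut at (396,32), the socket at (628,287) and the scale housing on the left.

Run:
```python
from h import *
f=np.load('w1.npy',allow_pickle=True).item()
for n,u,v,z in[('D',380,288,.014),('D-l',337,288,.012),('D-r',423,288,.012),('D-t',380,245,.014),('D-b',380,330,.012),('C',634,84,.014),('nut',396,34,.018)]:print(n,watz(f,u*.64,v*.64,z).round(4))
p=rect(f,.44,-.07,.016)
cv2.imwrite('pics/rD.png',p[:,:,::-1])
```

```text
D [ 0.4378 -0.0713  0.014 ]
D-l [ 0.4372 -0.0484  0.012 ]
D-r [ 0.4374 -0.0939  0.012 ]
D-t [ 0.4606 -0.0715  0.014 ]
D-b [ 0.4137 -0.071   0.012 ]
C [ 0.5525 -0.2072  0.014 ]
nut [ 0.5679 -0.0795  0.018 ]
```

>>> send_rows(plan="0.006 -0.0115 0.035 0 0 0 0.07;0.006 -0.0115 0.07 0 0 0 0.07;0.006 -0.0115 0.09 0 0 0 0.07;0.006 -0.0115 0.09 0 0 0 0.07;0.006 -0.0115 0.09 0 0 0 0.07")

```text
clock: 1.95
position: [0.4369, -0.0726, 0.0151]
tool_rot: [3.141, 0.002, -0.002]
force: [0.3, 0.8, 0.8]
grip_width: 0.0699
finger_force: 0.0
```

>>> send_rows(plan="0.0005 -0.001 0.008 0 0 0 0.07;0.0005 -0.001 0.014 0 0 0 0.07;0.0005 -0.001 0.014 0 0 0 0.055;0.0005 -0.001 0.014 0 0 0 0.04;0.0005 -0.001 0.014 0 0 0 0.04;0.0005 -0.001 0.014 0 0 0 0.04;0.0005 -0.001 0.014 0 0 0 0.04;0.0005 -0.001 0.014 0 0 0 0.04")

```text
clock: 2.62
position: [0.4383, -0.0706, 0.0019]
tool_rot: [3.141, -0.001, -0.0]
force: [-1.8, 0.8, 9.1]
grip_width: 0.0447
finger_force: 39.4
```

>>> send_rows(plan="0 0 -0.04 0 0 0 0.04;0 0 -0.08 0 0 0 0.04;0 0 -0.12 0 0 0 0.04;-0.005 -0.02 -0.16 0 0 0 0.04;-0.01 -0.05 -0.19 0 0 0 0.04;-0.01 -0.08 -0.218 0 0 0 0.04;-0.01 -0.12 -0.218 0 0 0 0.04;-0.01 -0.16 -0.218 0 0 0 0.04;-0.01 -0.2 -0.218 0 0 0 0.04;-0.01 -0.228 -0.218 0 0 0 0.04")

```text
clock: 3.45
position: [0.4275, 0.1609, 0.22]
tool_rot: [-3.14, -0.001, 0.002]
force: [0.4, 0.8, -1.8]
grip_width: 0.0442
finger_force: 41.9
```

>>> send_rows(plan="0 0 0 0 0 0 0.04;0 0 0 0 0 0 0.04;0 0 0 0 0 0 0.04;0 0 0 0 0 0 0.04")

```text
clock: 3.78
position: [0.4281, 0.1564, 0.2193]
tool_rot: [3.141, -0.0, -0.001]
force: [-0.8, -0.6, -2.1]
grip_width: 0.0446
finger_force: 42.0
```

Run:
```python
from h import *
s,f=wgrab();print(s['position'],s['tool_rot'],s['clock'],s['force'],s['grip_width'])
np.save('w2',f,allow_pickle=True)
cv2.imwrite('pics/w2.png',cv2.resize(f['color'][:,:,::-1],(800,600),interpolation=cv2.INTER_CUBIC))
```

```text
[0.42809012 0.15637288 0.21931211] [ 3.14121827e+00 -7.03277786e-05 -1.34870811e-03] 3.7833 [-0.76094622 -0.58456465 -2.06106574] 0.04460116247871078
```

View pics/w2.png

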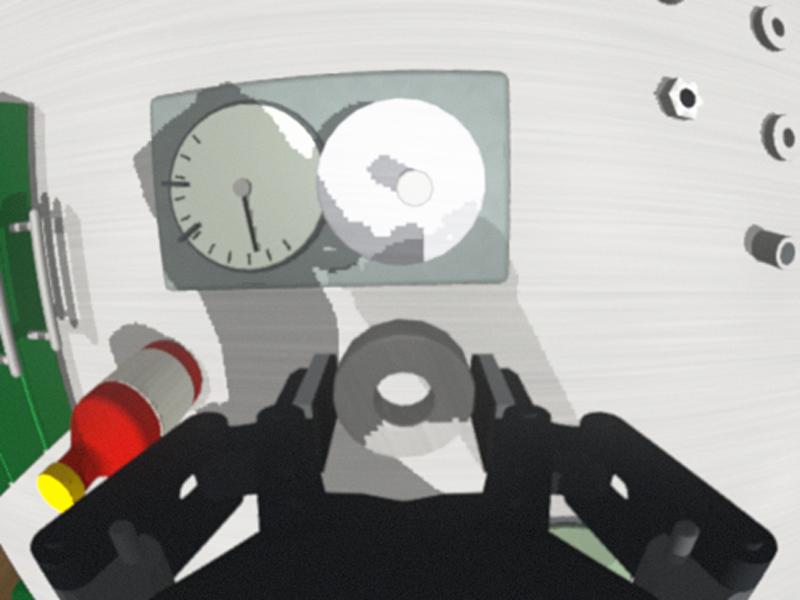

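The stud tip is at (414,188), pan middle at (401,181), tabs at (189,233) and (175,184), and the needle tip at (256,250), so travel is about 8.3 mm. The held ring's hole is around (404,398).

Run:
```python
from h import *
f=np.load('w2.npy',allow_pickle=True).item()
zt=.2193+.0141; q=lambda u,v,z:watz(f,u*.64,v*.64,z).round(4)
print('tip',q(414.5,188,.172),'edges',q(397,188,.172),q(432,188,.172)); print('pan',q(401,181,.117),'edges',q(318,181,.117),q(485,181,.117),q(401,98,.117),q(401,264,.117))
print('outer l,r,t',q(335,392,zt),q(474,392,zt),q(404,320,zt)); print('hole',q(376,398,zt),q(433,398,zt),q(404,371,zt),q(404,426,zt))
# overlay of predicted ring circles / stud circle
im=cv2.resize(f['color'][:,:,::-1],None,fx=3,fy=3,interpolation=cv2.INTER_CUBIC)
def circ(c,z,r,col):
    t=np.linspace(0,2*np.pi,90)
    P=np.array([wproj(f,(c[0]+r*np.cos(a),c[1]+r*np.sin(a),z)) for a in t])*3+1
    cv2.polylines(im,[P.astype(int)],True,col,1)
rc=(.4285,.1563)
for r in(.023,.0095):
    circ(rc,zt,r,(0,0,255)); circ(rc,zt-.016,r,(255,0,0))
c=q(414.5,188,.172);circ(c,.172,.007,(0,0,255));circ(q(401,181,.117),.117,.045,(0,160,0))
cv2.imwrite('pics/ov.png',im[250:850,480:1060])
```

```text
tip [0.4886 0.1511 0.172 ] edges [0.4886 0.1583 0.172 ] [0.4886 0.144  0.172 ]
pan [0.4895 0.1569 0.117 ] edges [0.4902 0.2008 0.117 ] [0.4902 0.1125 0.117 ] [0.5336 0.1569 0.117 ] [0.4449 0.1569 0.117 ]
outer l,r,t [0.4292 0.1772 0.2334] [0.4292 0.1335 0.2334] [0.4533 0.1555 0.2334]
hole [0.4272 0.1643 0.2334] [0.4272 0.1464 0.2334] [0.4367 0.1555 0.2334] [0.4168 0.1555 0.2334]
```

View pics/ov.png

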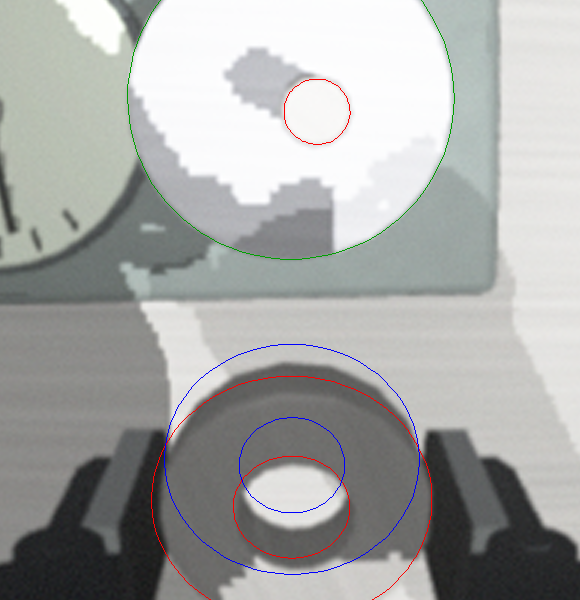

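Run:
```python
from h import *
from scipy.optimize import least_squares
f=np.load('w2.npy',allow_pickle=True).item()
g=cv2.cvtColor(f['color'],cv2.COLOR_RGB2GRAY)
u0=round((292+480)/3)
print(u0,list(enumerate(g[200:290,u0-1:u0+2].mean(1).round().astype(int),200)))
print('row',list(enumerate(g[250,205:310],205)))
r=lambda p:(lambda cx,z,t:np.array([cx,z,t]))(*p)
V=(np.array([362,392,464,574,527])+250-1)/3
def res(p):
    cx,z,t=p; out=[]
    for lx,lz in[(.023,-.016),(.023,0),(.0095,0),(-.0095,0),(-.0095,-.016)]:
        x=cx+lx*np.cos(t)+lz*np.sin(t); zz=z-lx*np.sin(t)+lz*np.cos(t)
        out.append(wproj(f,(x,.156,zz))[1])
    return np.array(out)-V
for fix in(0,1):
    o=least_squares((lambda p:res(p)) if not fix else (lambda p:res([p[0],p[1],0])),[.4285,.2334,0],x_scale=[.01,.01,.1]);print(o.x,o.fun)
```

```text
257 [(200, np.int64(197)), (201, np.int64(197)), (202, np.int64(196)), (203, np.int64(184)), (204, np.int64(139)), (205, np.int64(101)), (206, np.int64(92)), (207, np.int64(94)), (208, np.int64(96)), (209, np.int64(96)), (210, np.int64(95)), (211, np.int64(96)), (212, np.int64(98)), (213, np.int64(100)), (214, np.int64(111)), (215, np.int64(119)), (216, np.int64(119)), (217, np.int64(115)), (218, np.int64(113)), (219, np.int64(112)), (220, np.int64(113)), (221, np.int64(113)), (222, np.int64(112)), (223, np.int64(112)), (224, np.int64(111)), (225, np.int64(111)), (226, np.int64(111)), (227, np.int64(109)), (228, np.int64(112)), (229, np.int64(110)), (230, np.int64(111)), (231, np.int64(112)), (232, np.int64(110)), (233, np.int64(111)), (234, np.int64(112)), (235, np.int64(111)), (236, np.int64(109)), (237, np.int64(122)), (238, np.int64(168)), (239, np.int64(208)), (240, np.int64(222)), (241, np.int64(225)), (242, np.int64(226)), (243, np.int64(226)), (244, np.int64(225)), (245, np.int64(223)), (246, np.int64(224)), (247, np.int64(224)), (248, np.int64(227)), (249, np.int64(226)), (2
[... 2655 characters left out ...]
(106)), (287, np.uint8(106)), (288, np.uint8(105)), (289, np.uint8(105)), (290, np.uint8(107)), (291, np.uint8(107)), (292, np.uint8(109)), (293, np.uint8(105)), (294, np.uint8(106)), (295, np.uint8(102)), (296, np.uint8(105)), (297, np.uint8(107)), (298, np.uint8(109)), (299, np.uint8(110)), (300, np.uint8(108)), (301, np.uint8(109)), (302, np.uint8(105)), (303, np.uint8(86)), (304, np.uint8(54)), (305, np.uint8(42)), (306, np.uint8(42)), (307, np.uint8(46)), (308, np.uint8(43)), (309, np.uint8(44))]
[0.42547335 0.23218406 0.04522247] [-0.23337705 -0.7356565   1.62053346 -1.12165471  0.47015478]
[0.42606268 0.23374982 0.        ] [-1.06782187  0.01328451  2.30161089 -0.89297984 -0.56990895]
```

>>> send_rows(plan="0.03 0.0025 0.01 0 0 0 0.04;0.062 0.0052 0.02 0 0 0 0.04;0.062 0.0052 0.032 0 0 0 0.04;0.062 0.0052 0.038 0 0 0 0.04;0.062 0.0052 0.038 0 0 0 0.04;0.062 0.0052 0.038 0 0 0 0.04;0.062 0.0052 0.038 0 0 0 0.04;0.062 0.0052 0.038 0 0 0 0.04")

```text
clock: 4.5
position: [0.4901, 0.1524, 0.182]
tool_rot: [-3.141, -0.001, 0.0]
force: [0.3, 1.1, -0.9]
grip_width: 0.0443
finger_force: 42.0
```

```bash
cat >> h.py <<'E'
def circ(im,f,c,z,r,col,k):
    P=np.array([wproj(f,(c[0]+r*np.cos(a),c[1]+r*np.sin(a),z)) for a in np.linspace(0,2*np.pi,90)])*k+(k-1)/2
    cv2.polylines(im,[P.round().astype(int)],True,col,1)
E
python3 - <<'E'
from h import *
s,f=wgrab();print(s['position'],s['tool_rot'],s['clock'],s['force'],s['grip_width'])
np.save('w3',f,allow_pickle=True)
im=cv2.resize(f['color'][190:300,195:325,::-1],None,fx=6,fy=6,interpolation=cv2.INTER_CUBIC)[:600]
cv2.imwrite('pics/w3.png',im)
E
```

```text
[0.490057   0.15238201 0.18199121] [-3.14119172e+00 -1.03081003e-03  2.23865361e-04] 4.5 [ 0.30892564  1.08846791 -0.91249175] 0.0442885475038418
```

View pics/w3.png

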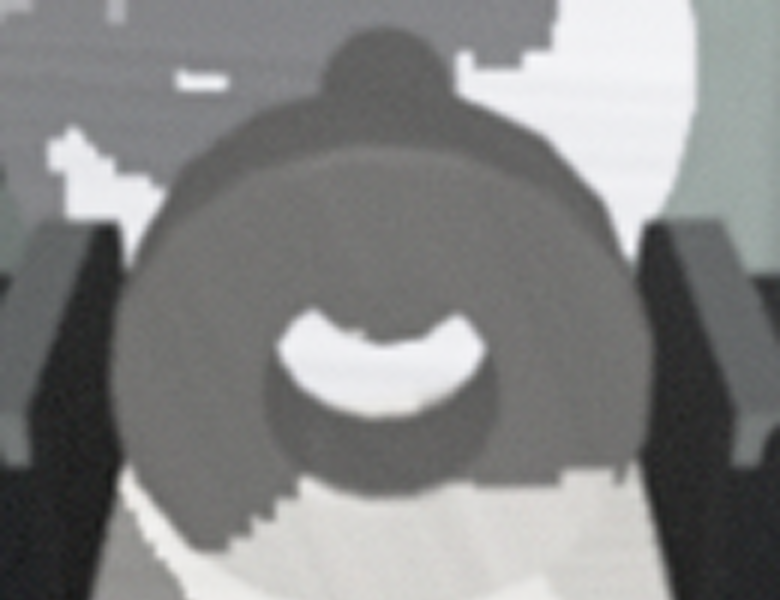

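The ring sits just above the stud: the stud tip's near edge is at about (388,343), seen through the hole, and the hole's bottom rim is at (382,415). I'll use these to work out the relative offset.

Run:
```python
from h import *
f=np.load('w3.npy',allow_pickle=True).item()
q=lambda u,v,z:watz(f,u,v,z).round(4)
U=lambda u:u/6+195-.42; V=lambda v:v/6+190-.42
print('cam',f['W'][:3,3])
zt=.182+.0141
for dz in(-.004,-.002,0):
  print(dz,'hole bottom -x',q(U(382),V(415),zt-.016+dz),'hole top -x',q(U(382),V(495),zt+dz),'outer',q(U(112),V(360),zt+dz),q(U(653),V(360),zt+dz),'outer top +x',q(U(382),V(147),zt+dz),'bot +x',q(U(382),V(97),zt-.016+dz))
print('stud -x edge',q(U(388),V(343),.1715),q(U(388),V(343),.170)); print('base +x edge',q(U(388),V(28),.117))
```

```text
cam [0.55977627 0.15182601 0.32506182]
-0.004 hole bottom -x [0.4757 0.1516 0.1761] hole top -x [0.4766 0.1516 0.1921] outer [0.4897 0.1744 0.1921] [0.4898 0.1288 0.1921] outer top +x [0.5092 0.1517 0.1921] bot +x [0.5078 0.1517 0.1761]
-0.002 hole bottom -x [0.4768 0.1516 0.1781] hole top -x [0.4779 0.1516 0.1941] outer [0.4908 0.174  0.1941] [0.4909 0.1291 0.1941] outer top +x [0.5099 0.1517 0.1941] bot +x [0.5085 0.1517 0.1781]
0 hole bottom -x [0.4779 0.1516 0.1801] hole top -x [0.4791 0.1516 0.1961] outer [0.4918 0.1737 0.1961] [0.4919 0.1295 0.1961] outer top +x [0.5107 0.1517 0.1961] bot +x [0.5092 0.1517 0.1801]
stud -x edge [0.4811 0.151  0.1715] [0.4803 0.151  0.17  ]
base +x edge [0.4961 0.1509 0.117 ]
```

>>> send_rows(plan="0.0003 0.0006 0.003 0 0 0 0.04;0.0003 0.0006 0.006 0 0 0 0.04;0.0003 0.0006 0.009 0 0 0 0.04;0.0003 0.0006 0.012 0 0 0 0.04;0.0003 0.0006 0.015 0 0 0 0.04;0.0003 0.0006 0.016 0 0 0 0.04;0.0003 0.0006 0.016 0 0 0 0.04")

```text
clock: 5.13
position: [0.4902, 0.1516, 0.1648]
tool_rot: [3.141, 0.001, 0.0]
force: [0.0, -0.2, -2.0]
grip_width: 0.0445
finger_force: 42.0
```

Run:
```python
from h import *
s,f=wgrab();print(s['position'],s['clock'],s['force'],s['moment'])
np.save('w4',f,allow_pickle=True)
g=f['color'][190:300,195:325]
cv2.imwrite('pics/w4.png',np.hstack([cv2.resize(g[30:100,20:110,::-1],None,fx=4.4,fy=4.4,interpolation=cv2.INTER_CUBIC),cv2.resize(f['color'][50:190,60:220,::-1],(400,308))]))
```

```text
[0.49024154 0.15162722 0.16475952] 5.1333 [ 0.03475917 -0.17771562 -2.02116198] [ 0.04708508 -0.03644909  0.01792732]
```

View pics/w4.png

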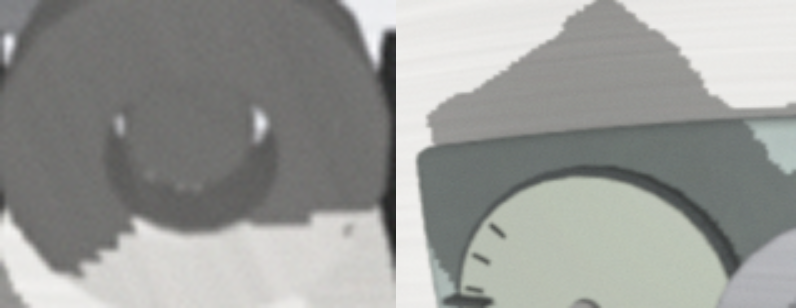

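The stud tip is inside the hole with light showing on both sides and no contact force, so the ring is threaded. Lowering further.

>>> send_rows(plan="0 0 0.006 0 0 0 0.04;0 0 0.012 0 0 0 0.04;0 0 0.018 0 0 0 0.04;0 0 0.024 0 0 0 0.04;0 0 0.03 0 0 0 0.04;0 0 0.036 0 0 0 0.04;0 0 0.041 0 0 0 0.04;0 0 0.042 0 0 0 0.04;0 0 0.042 0 0 0 0.04")

```text
clock: 5.93
position: [0.4902, 0.1517, 0.1227]
tool_rot: [3.141, 0.001, 0.0]
force: [0.8, -0.7, -1.3]
grip_width: 0.0445
finger_force: 42.0
```

>>> send_rows(plan="0 0 0.003 0 0 0 0.04;0 0 0.003 0 0 0 0.04;0 0 0.003 0 0 0 0.05;0 0 0.003 0 0 0 0.06;0 0 0.003 0 0 0 0.065;0 0 0.003 0 0 0 0.065;0 0 0 0 0 0 0.065;0 0 -0.04 0 0 0 0.065;0 0 -0.08 0 0 0 0.065;0 0 -0.08 0 0 0 0.065")

```text
clock: 6.77
position: [0.4929, 0.1526, 0.2095]
tool_rot: [-3.139, -0.008, -0.0]
force: [0.8, 0.8, 1.0]
grip_width: 0.0649
finger_force: 0.0
```

>>> send_rows(plan="0 0 0 0 0 0 0.065;0 0 0 0 0 0 0.065;-0.04 0 -0.02 0 0 0 0.065;-0.055 0 -0.02 0 0 0 0.065;-0.055 0 -0.02 0 0 0 0.065;-0.055 0 -0.02 0 0 0 0.065;-0.055 0 -0.02 0 0 0 0.065")

```text
clock: 7.35
position: [0.4357, 0.1516, 0.2226]
tool_rot: [3.141, 0.001, -0.0]
force: [0.6, 0.3, 0.3]
grip_width: 0.0648
finger_force: 0.0
```

Run:
```python
from h import *
s,f=wgrab();print(s['position'],s['tool_rot'],s['clock'],s['force'],s['grip_width'])
np.save('w5',f,allow_pickle=True)
cv2.imwrite('pics/w5.png',cv2.resize(f['color'][20:230,60:360,::-1],None,fx=2.6,fy=2.6,interpolation=cv2.INTER_CUBIC))
```

```text
[0.43570468 0.15158448 0.22261461] [ 3.14131247e+00  5.78820860e-04 -5.34705815e-05] 7.35 [0.55999931 0.33107818 0.2541558 ] 0.06478534425798292
```

View pics/w5.png

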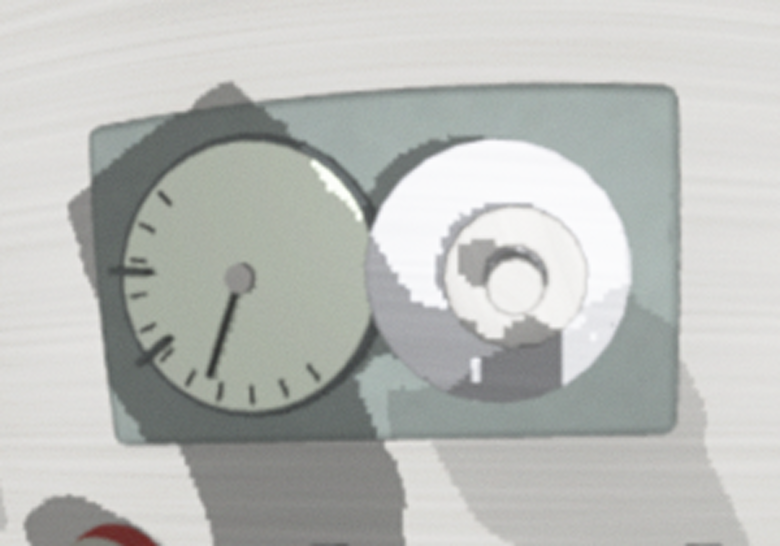

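The first ring lies flat around the stud. The needle points to (210,376), about 1.0 rad by the ticks (17 mm), so I expect to need three rings. Next I'll fetch ring C, with numeric helpers for the needle and ring positions.

>>> send_rows(plan="0.03 0.04 0 0 0 0 0.07;0.05 0.08 0 0 0 0 0.07;0.07 0.12 0 0 0 0 0.07;0.09 0.16 0 0 0 0 0.07;0.1 0.2 0.02 0 0 0 0.07;0.11 0.24 0.05 0 0 0 0.07;0.115 0.28 0.08 0 0 0 0.07;0.115 0.32 0.1 0 0 0 0.07;0.115 0.357 0.12 0 0 0 0.07;0.115 0.357 0.12 0 0 0 0.07")

```text
clock: 8.23
position: [0.5502, -0.2077, 0.1009]
tool_rot: [-3.142, 0.001, -0.0]
force: [1.0, -0.2, -0.0]
grip_width: 0.0705
finger_force: 0.0
```

>>> send_rows(plan="0 0 0 0 0 0 0.07;0 0 0 0 0 0 0.07;0 0 0 0 0 0 0.07")

```text
clock: 8.48
position: [0.5505, -0.2052, 0.1024]
tool_rot: [-3.141, 0.001, -0.0]
force: [1.0, 0.2, 1.3]
grip_width: 0.07
finger_force: 0.0
```

```bash
cat >> h.py <<'E'
def needle(f,c=(.4875,.2635)):
    "dial darkness by clockwise-from-minus-x angle"
    g=cv2.GaussianBlur(cv2.cvtColor(f['color'],cv2.COLOR_RGB2GRAY),(3,3),0).astype(np.float32)
    A=np.radians(np.arange(-90,140,1.));r=np.linspace(.014,.036,12)
    m=np.array([[wproj(f,(c[0]-q*np.cos(a),c[1]+q*np.sin(a),.064)) for q in r] for a in A],np.float32)
    v=cv2.remap(g,m[...,0],m[...,1],cv2.INTER_LINEAR).mean(1)
    d=cv2.GaussianBlur(v[:,None],(1,61),0)[:,0]-v; i=d.argmax(); w=np.clip(d[i-5:i+6],0,None)
    return (w*A[i-5:i+6]).sum()/w.sum(), d.max()
def ringfind(f,x0,y0,name=None,w=.08,px=4000):
    "rings on bench: best outer circle r~23 mm by gradient vote"
    p=cv2.GaussianBlur(cv2.cvtColor(rect(f,x0,y0,.015,w,px),cv2.COLOR_RGB2GRAY),(5,5),0)
    c=cv2.HoughCircles(p,cv2.HOUGH_GRADIENT_ALT,1,20,param1=60,param2=.5,minRadius=30,maxRadius=105)
    if name: cv2.imwrite(name,p)
    n=len(p); return [] if c is None else [(round(x0+w/2-q[1]/px,4),round(y0+w/2-q[0]/px,4),round(q[2]/px*1e3,1)) for q in c[0]]
E
python3 - <<'E'
from h import *
for n in('w2','w5'):
    f=np.load(n+'.npy',allow_pickle=True).item();print(n,needle(f))
f=np.load('w1.npy',allow_pickle=True).item();print(ringfind(f,.44,-.07))
s,f=wgrab();print(s['position'],s['clock']);np.save('w6',f,allow_pickle=True)
print(ringfind(f,.5525,-.2072,'pics/rC.png'))
E
```

```text
w2 (np.float64(-0.19936157004655766), np.float32(61.82708))
w5 (np.float64(0.35050176285376644), np.float32(56.748314))
[(np.float32(0.4368), np.float32(-0.0702), np.float32(22.6)), (np.float32(0.4368), np.float32(-0.0702), np.float32(9.5))]
[ 0.55046487 -0.20515919  0.10240767] 8.4833
[(np.float32(0.5538), np.float32(-0.211), np.float32(22.3)), (np.float32(0.5538), np.float32(-0.211), np.float32(9.7))]
```

>>> send_rows(plan="0.0033 0.0058 0.035 0 0 0 0.07;0.0033 0.0058 0.07 0 0 0 0.07;0.0033 0.0058 0.09 0 0 0 0.07;0.0033 0.0058 0.1 0 0 0 0.07;0.0033 0.0058 0.1 0 0 0 0.07;0.0033 0.0058 0.1 0 0 0 0.055;0.0033 0.0058 0.1 0 0 0 0.04;0.0033 0.0058 0.1 0 0 0 0.04;0.0033 0.0058 0.1 0 0 0 0.04;0.0033 0.0058 0.1 0 0 0 0.04")

```text
clock: 9.37
position: [0.5548, -0.2111, 0.0052]
tool_rot: [3.141, -0.003, 0.0]
force: [-1.1, 2.5, 7.3]
grip_width: 0.0439
finger_force: 39.5
```

>>> send_rows(plan="0 0 0 0 0 0 0.04;0 0 0 0 0 0 0.04")

```text
clock: 9.53
position: [0.5548, -0.211, 0.0052]
tool_rot: [3.141, -0.003, 0.0]
force: [-1.8, 2.0, 7.8]
grip_width: 0.0437
finger_force: 39.5
```

>>> send_rows(plan="0 0 -0.04 0 0 0 0.04;0 0 -0.08 0 0 0 0.04;0 -0.02 -0.11 0 0 0 0.04;-0.01 -0.05 -0.14 0 0 0 0.04;-0.02 -0.08 -0.17 0 0 0 0.04;-0.03 -0.11 -0.195 0 0 0 0.04;-0.038 -0.145 -0.21 0 0 0 0.04;-0.045 -0.185 -0.21 0 0 0 0.04;-0.052 -0.225 -0.21 0 0 0 0.04;-0.058 -0.265 -0.21 0 0 0 0.04")

```text
clock: 10.37
position: [0.4952, 0.0556, 0.2151]
tool_rot: [-3.141, -0.003, -0.0]
force: [1.2, 0.0, -1.5]
grip_width: 0.0434
finger_force: 41.8
```

>>> send_rows(plan="-0.005 -0.04 0 0 0 0 0.04;-0.007 -0.075 0 0 0 0 0.04;-0.0075 -0.097 0 0 0 0 0.04;-0.0075 -0.097 0 0 0 0 0.04;-0.0075 -0.097 0 0 0 0 0.04;-0.0075 -0.097 0 0 0 0 0.04")

```text
clock: 10.87
position: [0.4883, 0.1503, 0.214]
tool_rot: [3.142, -0.001, -0.0]
force: [0.1, 0.1, -1.6]
grip_width: 0.044
finger_force: 41.8
```

>>> send_rows(plan="0.001 -0.0007 0.02 0 0 0 0.04;0.001 -0.0007 0.036 0 0 0 0.04;0.001 -0.0007 0.038 0 0 0 0.04;0.001 -0.0007 0.038 0 0 0 0.04;0.001 -0.0007 0.038 0 0 0 0.04;0.001 -0.0007 0.038 0 0 0 0.04")

```text
clock: 11.37
position: [0.4897, 0.1513, 0.1762]
tool_rot: [-3.141, -0.001, -0.001]
force: [0.1, -0.5, -1.7]
grip_width: 0.0439
finger_force: 41.8
```

Run:
```python
from h import *
s,f=wgrab();print(s['position'],s['tool_rot'],s['clock'],s['force'],s['grip_width'])
np.save('w7',f,allow_pickle=True)
im=cv2.resize(f['color'][190:290,195:325,::-1],None,fx=6,fy=6,interpolation=cv2.INTER_CUBIC)
cv2.imwrite('pics/w7.png',im)
```

```text
[0.48973069 0.15131293 0.17619875] [-3.14118586e+00 -1.31421318e-03 -6.82320518e-04] 11.3667 [ 0.11350856 -0.48912719 -1.70404511] 0.0438519401281468
```

View pics/w7.png

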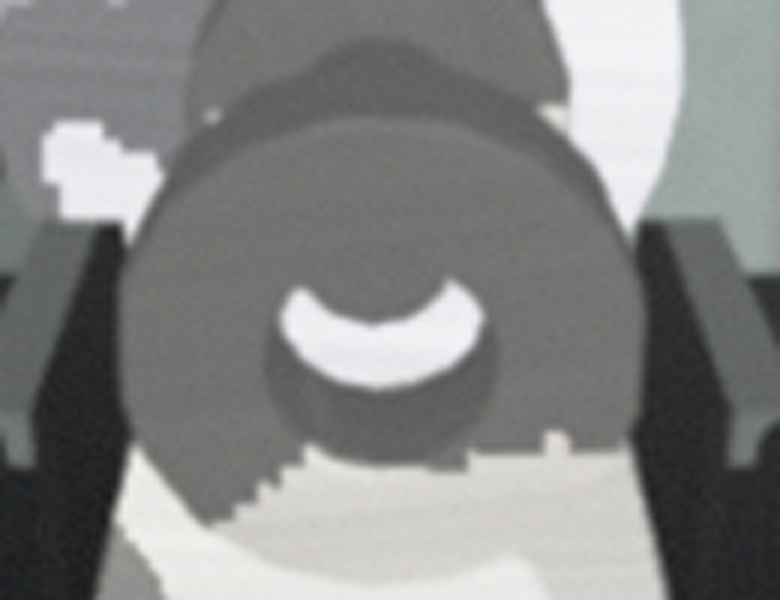

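The stud's near edge is at (377,325) and the hole's lower rim at (381,388), well centred sideways. Checking x numerically.

Run:
```python
from h import *
f=np.load('w7.npy',allow_pickle=True).item()
q=lambda u,v,z:watz(f,u/6+195-.42,v/6+190-.42,z).round(4)
zb=.1762-.0052
print('hole bottom -x',q(381,388,zb),'top -x',q(381,466,zb+.016),'stud -x',q(377,325,.1625),'outer',q(119,330,zb+.016),q(645,330,zb+.016))
```

```text
hole bottom -x [0.4787 0.1506 0.171 ] top -x [0.4797 0.1506 0.187 ] stud -x [0.4811 0.151  0.1625] outer [0.4926 0.1724 0.187 ] [0.4927 0.1287 0.187 ]
```

>>> send_rows(plan="-0.0003 -0.0003 0.004 0 0 0 0.04;-0.0003 -0.0003 0.008 0 0 0 0.04;-0.0003 -0.0003 0.012 0 0 0 0.04;-0.0003 -0.0003 0.016 0 0 0 0.04;-0.0003 -0.0003 0.018 0 0 0 0.04;-0.0003 -0.0003 0.018 0 0 0 0.04")

```text
clock: 11.92
position: [0.4886, 0.1518, 0.1565]
tool_rot: [3.141, 0.001, 0.0]
force: [-0.2, -0.9, -1.4]
grip_width: 0.0437
finger_force: 41.8
```

>>> send_rows(plan="0 0 0.006 0 0 0 0.04;0 0 0.012 0 0 0 0.04;0 0 0.018 0 0 0 0.04;0 0 0.023 0 0 0 0.04;0 0 0.025 0 0 0 0.04;0 0 0.025 0 0 0 0.04")

```text
clock: 12.42
position: [0.4886, 0.1518, 0.1315]
tool_rot: [3.141, 0.001, 0.0]
force: [0.4, -1.4, -1.5]
grip_width: 0.0438
finger_force: 41.8
```

>>> send_rows(plan="0 0 0 0 0 0 0.05;0 0 0 0 0 0 0.06;0 0 0 0 0 0 0.065;0 0 0 0 0 0 0.065;0 0 0 0 0 0 0.065;0 0 -0.04 0 0 0 0.065;0 0 -0.08 0 0 0 0.065;0 0 -0.08 0 0 0 0.065;-0.04 0 -0.1 0 0 0 0.065;-0.055 0 -0.1 0 0 0 0.065")

```text
clock: 13.25
position: [0.4324, 0.152, 0.2337]
tool_rot: [-3.141, -0.001, -0.0]
force: [0.6, 0.5, 0.9]
grip_width: 0.0654
finger_force: 0.0
```

>>> send_rows(plan="0 0 0 0 0 0 0.065;0 0 0 0 0 0 0.065;0 0 0 0 0 0 0.065")

```text
clock: 13.5
position: [0.4345, 0.1519, 0.2323]
tool_rot: [-3.141, -0.001, -0.0]
force: [0.2, 0.2, -0.9]
grip_width: 0.0653
finger_force: 0.0
```

Run:
```python
from h import *
s,f=wgrab();print(s['position'],s['tool_rot'],s['clock'],s['force'],s['grip_width'])
np.save('w8',f,allow_pickle=True)
print(needle(f))
cv2.imwrite('pics/w8.png',cv2.resize(f['color'][20:230,60:360,::-1],None,fx=2.6,fy=2.6,interpolation=cv2.INTER_CUBIC))
```

```text
[0.43450787 0.15192517 0.2322854 ] [-3.14134780e+00 -7.08867821e-04 -7.53759408e-05] 13.5 [ 0.19925418  0.24515391 -0.90763487] 0.06526345690594082
(np.float64(0.9376590607543498), np.float32(55.50013))
```

View pics/w8.png

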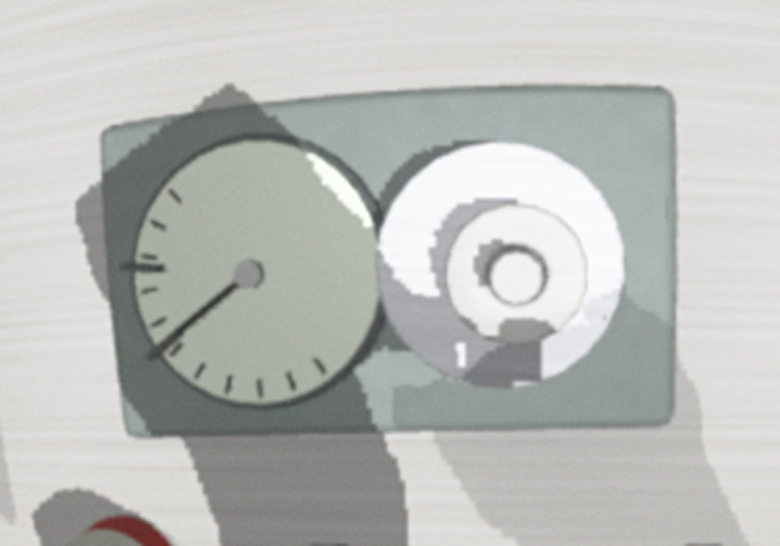

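Both rings lie flat. The needle sits right at the first tab, so I'll calibrate precisely against the ticks before deciding on a third ring.

Run:
```python
from h import *
from scipy.signal import find_peaks
def prof(f,c,r0,r1,z):
    g=cv2.cvtColor(f['color'],cv2.COLOR_RGB2GRAY).astype(np.float32)
    A=np.arange(-1.2,2.6,.01);r=np.linspace(r0,r1,10)
    m=np.array([[wproj(f,(c[0]-q*np.cos(a),c[1]+q*np.sin(a),z)) for q in r] for a in A],np.float32)
    v=cv2.remap(g,m[...,0],m[...,1],cv2.INTER_CUBIC).mean(1)
    d=cv2.GaussianBlur(v[:,None],(1,61),0)[:,0]-cv2.GaussianBlur(v[:,None],(1,7),0)[:,0]
    i,_=find_peaks(d,height=5);return A[i].round(2),d[i].round()
for n,hub in(('w2',(242.5,187.5,1/.64,0,0)),('w5',(239,279,2.6,60,20)),('w8',(249,274,2.6,60,20))):
    f=np.load(n+'.npy',allow_pickle=True).item()
    c=watz(f,hub[0]/hub[2]+hub[3]-.3,hub[1]/hub[2]+hub[4]-.3,.064)[:2]
    print(n,c.round(4),needle(f,c),needle(f))
    print(' ticks',*prof(f,c,.047,.053,.062)); print(' needle',*prof(f,c,.02,.038,.064))
```

```text
w2 [0.4867 0.2625] (np.float64(-0.17001517408392114), np.float32(61.462997)) (np.float64(-0.19936157004655766), np.float32(61.82708))
 ticks [-0.62 -0.32 -0.02  0.28  0.58  0.88  0.98  1.18  1.47  1.68  1.78  2.08
  2.38] [50. 51. 46. 51. 45. 30. 52. 42. 42. 54. 28. 47. 47.]
 needle [-0.17] [60.]
w5 [0.4863 0.2631] (np.float64(0.38298137774429125), np.float32(58.330437)) (np.float64(0.35050176285376644), np.float32(56.748314))
 ticks [-0.64 -0.34 -0.03  0.27  0.57  0.88  0.98  1.18  1.48  1.69  1.79  2.09
  2.39] [47. 43. 45. 48. 45. 17. 51. 38. 35. 52. 24. 45. 53.]
 needle [0.39] [56.]
w8 [0.4866 0.2625] (np.float64(0.985774977715389), np.float32(56.339073)) (np.float64(0.9376590607543498), np.float32(55.50013))
 ticks [-0.62 -0.32 -0.02  0.28  0.58  0.88  0.98  1.18  1.48  1.68  1.78  2.08
  2.38] [46. 47. 44. 48. 44. 26. 50. 40. 36. 50. 27. 47. 44.]
 needle [0.99] [58.]
```

By the tick calibration, travel was 7.5 mm empty, 17.1 mm with one ring, and is now about 26.8 mm. That is inside the lower bound of 26.5 by only a hair, so I'll measure again from close above the dial.

>>> send_rows(plan="-0.0145 -0.04 0.02 0 0 0 0.065;-0.0145 -0.08 0.04 0 0 0 0.065;-0.0145 -0.11 0.07 0 0 0 0.065;-0.0145 -0.11 0.08 0 0 0 0.065;-0.0145 -0.11 0.08 0 0 0 0.065;-0.0145 -0.11 0.08 0 0 0 0.065;-0.0145 -0.11 0.08 0 0 0 0.065;-0.0145 -0.11 0.08 0 0 0 0.065")

```text
clock: 14.22
position: [0.4203, 0.2611, 0.1532]
tool_rot: [-3.141, -0.001, -0.002]
force: [-0.1, 0.2, 0.2]
grip_width: 0.0648
finger_force: 0.0
```

```bash
cat > dial.py <<'E'
from h import *
from scipy.signal import find_peaks
from scipy.optimize import least_squares
s,f=wgrab();print(s['position'],s['clock']);np.save('w9',f,allow_pickle=True)
g=cv2.cvtColor(f['color'],cv2.COLOR_RGB2GRAY).astype(np.float32)
A=np.arange(-1.2,2.6,.005)
def peaks(c,q,z,dq=.001,h=8):
    m=np.array([[wproj(f,(c[0]-r*np.cos(a),c[1]+r*np.sin(a),z)) for r in(q-dq,q,q+dq)] for a in A],np.float32)
    v=cv2.remap(g,m[...,0],m[...,1],cv2.INTER_CUBIC).mean(1)
    d=cv2.GaussianBlur(v[:,None],(1,101),0)[:,0]-cv2.GaussianBlur(v[:,None],(1,9),0)[:,0]
    i,_=find_peaks(d,height=h);o=[]
    for k in i:
        w=np.clip(d[k-6:k+7],0,None);o.append((w*A[k-6:k+7]).sum()/w.sum())
    return np.array(o)
c=np.array([.4866,.2625])
for z in(.062,):
    t=peaks(c,.05,z,.002,20); T=[t[abs(t-(-.62+.3*k)).argmin()] for k in(0,1,2,3,4,6,7,8,9,10)]; K=np.array([0,1,2,3,4,6,7,8,9,10])*.3
    # tick angles seen from c when the true middle is c+e and zero direction a0: a = K+a0 + shift
    fit=least_squares(lambda p:np.arctan2(.05*np.sin(K+p[0])+p[2],.05*np.cos(K+p[0])-p[1])-T,[-.62,0,0],x_scale=[.1,.001,.001])
    a0,ex,ey=fit.x; print('a0,e mm',a0.round(4),(fit.x[1:]*1e3).round(2),'res',np.abs(fit.fun).max().round(4))
    ct=c+[ex,ey]
for z in(.062,.064,.066):
    P=[]
    for q in np.arange(.014,.041,.002):
        a=peaks(ct,q,z);
        if len(a): a=a[abs(a-.98).argmin()];P.append((ct[0]-q*np.cos(a),ct[1]+q*np.sin(a)))
    P=np.array(P);l=cv2.fitLine(P.astype(np.float32)*1e3,cv2.DIST_HUBER,0,.01,.01).ravel();d=l[:2]*np.sign(l[1])
    r=(P-P.mean(0))@[-d[1],d[0]]; a=np.arctan2(d[1],-d[0])
    print(z,'line dir',a.round(4),'needle',(a-a0).round(4),'travel mm',((a-a0)/.06).round(2),'off-centre mm',(((ct-P.mean(0))@[-d[1],d[0]])*1e3).round(2),'res mm',(r.std()*1e3).round(3))
E
python3 dial.py
```

```text
[0.42029523 0.26106313 0.15316524] 14.2167
a0,e mm -0.6232 [ 0.25 -0.14] res 0.0031
0.062 line dir 0.9801 needle 1.6032 travel mm 26.72 off-centre mm 0.19 res mm 0.121
0.064 line dir 0.9779 needle 1.601 travel mm 26.68 off-centre mm 0.24 res mm 0.139
0.066 line dir 0.9775 needle 1.6007 travel mm 26.68 off-centre mm 0.26 res mm 0.134
```

Travel is 26.7 ± 0.15 mm, with the needle practically on the tab's edge, so it isn't securely between the tabs. A third ring brings it to about 35–37 mm, clearly inside, so I'll fetch ring A.

>>> send_rows(plan="0.01 0 -0.035 0 0 0 0.07;0.025 0.02 -0.065 0 0 0 0.07;0.05 0.05 -0.07 0 0 0 0.07;0.075 0.08 -0.07 0 0 0 0.07;0.1 0.11 -0.07 0 0 0 0.07;0.125 0.14 -0.07 0 0 0 0.07;0.15 0.17 -0.07 0 0 0 0.07;0.175 0.2 -0.07 0 0 0 0.07;0.2 0.23 -0.07 0 0 0 0.07;0.225 0.26 -0.05 0 0 0 0.07")

```text
clock: 15.1
position: [0.6459, 0.0005, 0.2072]
tool_rot: [-3.141, -0.006, -0.002]
force: [1.5, 1.7, 0.5]
grip_width: 0.0698
finger_force: 0.0
```

>>> send_rows(plan="0.02 0.03 0.03 0 0 0 0.07;0.033 0.06 0.06 0 0 0 0.07;0.033 0.074 0.09 0 0 0 0.07;0.033 0.074 0.1 0 0 0 0.07;0.033 0.074 0.1 0 0 0 0.07;0.033 0.074 0.1 0 0 0 0.07;0.033 0.074 0.1 0 0 0 0.07")

```text
clock: 15.68
position: [0.677, -0.0698, 0.1053]
tool_rot: [-3.141, -0.003, 0.001]
force: [-0.6, 0.4, -0.1]
grip_width: 0.0701
finger_force: 0.0
```

Run:
```python
from h import *
s,f=wgrab();print(s['position'],s['tool_rot'],s['clock'])
print(ringfind(f,.68,-.073,'pics/rA.png'))
```

```text
[ 0.6770184  -0.06981605  0.10528659] [-3.14118467e+00 -2.58503116e-03  7.36164029e-04] 15.6833
[(np.float32(0.6792), np.float32(-0.0728), np.float32(9.4))]
```

>>> send_rows(plan="0.002 0.003 0.035 0 0 0 0.07;0.002 0.003 0.07 0 0 0 0.07;0.002 0.003 0.09 0 0 0 0.07;0.002 0.003 0.102 0 0 0 0.07;0.002 0.003 0.102 0 0 0 0.07;0.002 0.003 0.102 0 0 0 0.055;0.002 0.003 0.102 0 0 0 0.04;0.002 0.003 0.102 0 0 0 0.04;0.002 0.003 0.102 0 0 0 0.04;0.002 0.003 0.102 0 0 0 0.04")

```text
clock: 16.57
position: [0.6795, -0.0735, 0.0038]
tool_rot: [-3.142, -0.003, -0.0]
force: [-2.4, 1.2, 9.0]
grip_width: 0.0444
finger_force: 39.5
```

>>> send_rows(plan="0 0 0 0 0 0 0.04;0 0 0 0 0 0 0.04")

```text
clock: 16.73
position: [0.6795, -0.0735, 0.0038]
tool_rot: [-3.142, -0.003, 0.0]
force: [-2.4, 2.0, 8.8]
grip_width: 0.0446
finger_force: 39.5
```

>>> send_rows(plan="0 0 -0.04 0 0 0 0.04;0 0 -0.08 0 0 0 0.04;-0.01 -0.01 -0.12 0 0 0 0.04;-0.03 -0.03 -0.155 0 0 0 0.04;-0.05 -0.055 -0.18 0 0 0 0.04;-0.077 -0.085 -0.2 0 0 0 0.04;-0.104 -0.115 -0.2 0 0 0 0.04;-0.13 -0.145 -0.2 0 0 0 0.04;-0.155 -0.175 -0.2 0 0 0 0.04;-0.18 -0.205 -0.2 0 0 0 0.04")

```text
clock: 17.57
position: [0.4968, 0.1329, 0.203]
tool_rot: [-3.141, -0.003, 0.0]
force: [1.1, 2.4, -2.3]
grip_width: 0.0439
finger_force: 41.7
```

>>> send_rows(plan="-0.011 -0.0195 0 0 0 0 0.04;-0.011 -0.0195 0.02 0 0 0 0.04;-0.011 -0.0195 0.034 0 0 0 0.04;-0.011 -0.0195 0.036 0 0 0 0.04;-0.011 -0.0195 0.036 0 0 0 0.04;-0.011 -0.0195 0.036 0 0 0 0.04;-0.011 -0.0195 0.036 0 0 0 0.04")

```text
clock: 18.15
position: [0.4878, 0.1508, 0.1663]
tool_rot: [-3.141, -0.002, -0.001]
force: [-0.1, 0.2, -2.1]
grip_width: 0.0443
finger_force: 41.7
```

Run:
```python
from h import *
s,f=wgrab();print(s['position'],s['tool_rot'],s['clock'],s['force']);np.save('w10',f,allow_pickle=True)
for n,zo in(('w7',None),('w10',s['position'][2])):
    f=np.load(n+'.npy',allow_pickle=True).item();g=cv2.cvtColor(f['color'],cv2.COLOR_RGB2GRAY).astype(int)
    hole=(g>190)&(np.arange(384)[:,None]>225)&(np.arange(384)[:,None]<262)&(abs(np.arange(512)-258)<24)
    k,l,st,ce=cv2.connectedComponentsWithStats(hole.astype(np.uint8));print(n,[(st[i].tolist(),ce[i].round(1).tolist()) for i in range(1,k) if st[i][4]>15])
    print(' col',[(v,g[v,256:260].mean()) for v in range(232,274)])
    print(' row244',g[244,236:282].tolist())
```

```text
[0.48777834 0.15083279 0.16633191] [-3.14100270e+00 -1.58775396e-03 -5.42403011e-04] 18.15 [-0.10049861  0.21289997 -2.12302163]
w7 [([242, 237, 33, 17, 329], [258.5, 246.1])]
 col [(232, np.float64(112.25)), (233, np.float64(113.25)), (234, np.float64(114.25)), (235, np.float64(113.25)), (236, np.float64(115.0)), (237, np.float64(115.0)), (238, np.float64(113.0)), (239, np.float64(112.5)), (240, np.float64(113.25)), (241, np.float64(111.75)), (242, np.float64(112.75)), (243, np.float64(139.5)), (244, np.float64(208.0)), (245, np.float64(236.25)), (246, np.float64(239.25)), (247, np.float64(237.25)), (248, np.float64(234.5)), (249, np.float64(231.5)), (250, np.float64(231.5)), (251, np.float64(233.5)), (252, np.float64(233.25)), (253, np.float64(225.0)), (254, np.float64(172.5)), (255, np.float64(113.0)), (256, np.float64(93.75)), (257, np.float64(95.75)), (258, np.float64(95.25)), (259, np.float64(96.25)), (260, np.float64(95.25)), (261, np.float64(97.5)), (262, np.float64(98.75)), (263, np.float64(99.75)), (264, np.float64(98.25)), (265, np.float64(98.75)), (266, np.float64(104.75)
[... 1121 characters left out ...]
 np.float64(97.25)), (257, np.float64(99.25)), (258, np.float64(98.75)), (259, np.float64(98.0)), (260, np.float64(99.75)), (261, np.float64(99.75)), (262, np.float64(98.5)), (263, np.float64(100.25)), (264, np.float64(99.25)), (265, np.float64(100.25)), (266, np.float64(105.5)), (267, np.float64(149.0)), (268, np.float64(211.5)), (269, np.float64(222.0)), (270, np.float64(219.0)), (271, np.float64(217.5)), (272, np.float64(216.0)), (273, np.float64(215.5))]
 row244 [115, 116, 113, 107, 94, 106, 161, 207, 221, 215, 212, 211, 209, 207, 210, 208, 212, 212, 209, 211, 213, 213, 213, 210, 211, 212, 213, 211, 211, 214, 215, 216, 218, 224, 231, 236, 240, 236, 207, 143, 102, 103, 113, 114, 114, 115]
```

Run:
```python
from h import *
f=np.load('w10.npy',allow_pickle=True).item()
q=lambda u,v,z:watz(f,u,v,z).round(4)
zb=.1625
print('hole bottom -x',q(258.2,251.8,zb),'top -x',q(258.2,267.2,zb+.016),'stud -x',q(258,240.7,.1533))
g=cv2.cvtColor(f['color'],cv2.COLOR_RGB2GRAY).astype(int)
for v in range(235,244): print(v,g[v,240:278].tolist())
```

```text
hole bottom -x [0.479  0.1501 0.1625] top -x [0.4786 0.1501 0.1785] stud -x [0.4815 0.1502 0.1533]
235 [115, 117, 117, 115, 117, 114, 110, 110, 114, 114, 115, 114, 114, 113, 113, 113, 113, 113, 112, 113, 114, 113, 115, 115, 113, 112, 114, 130, 155, 159, 141, 120, 112, 115, 114, 112, 113, 114]
236 [112, 115, 116, 114, 116, 110, 110, 113, 114, 115, 113, 114, 115, 114, 112, 114, 111, 112, 112, 114, 117, 112, 112, 110, 112, 117, 138, 169, 192, 195, 175, 153, 131, 118, 114, 113, 118, 112]
237 [114, 114, 115, 114, 112, 111, 109, 107, 109, 112, 115, 114, 114, 112, 112, 111, 113, 113, 113, 110, 113, 114, 112, 114, 116, 138, 171, 197, 209, 209, 200, 191, 166, 138, 118, 114, 113, 113]
238 [116, 113, 112, 109, 110, 110, 106, 108, 109, 110, 112, 114, 113, 114, 115, 114, 111, 115, 112, 111, 112, 112, 111, 120, 139, 171, 196, 209, 208, 211, 209, 205, 195, 170, 135, 115, 112, 114]
239 [116, 114, 127, 131, 130, 122, 113, 110, 109, 109, 110, 109, 105, 115, 112, 111, 113, 113, 112, 116, 117, 121, 131, 154, 174, 196, 206, 210, 208, 207, 208, 210, 206, 196, 155, 121, 111, 113]
240 [118, 138, 168, 181, 182, 164, 139, 131, 131, 129, 129, 132, 130, 130, 125, 124, 124, 129, 133, 144, 150, 160, 175, 189, 200, 208, 210, 210, 210, 207, 211, 209, 210, 205, 175, 135, 115, 111]
241 [122, 153, 194, 204, 203, 198, 188, 184, 180, 184, 181, 182, 181, 182, 173, 169, 173, 180, 186, 187, 188, 197, 205, 209, 208, 212, 210, 211, 213, 210, 212, 210, 211, 214, 199, 160, 122, 115]
242 [114, 145, 192, 207, 206, 208, 204, 202, 207, 204, 207, 205, 205, 204, 203, 201, 203, 207, 208, 207, 209, 211, 212, 210, 212, 211, 211, 212, 209, 211, 213, 213, 220, 224, 223, 174, 121, 110]
243 [103, 125, 170, 203, 208, 208, 206, 203, 208, 207, 208, 210, 208, 210, 208, 209, 210, 210, 211, 211, 211, 212, 210, 209, 212, 211, 210, 211, 214, 214, 218, 223, 232, 235, 224, 167, 111, 106]
```

>>> send_rows(plan="0.0002 -0.0011 0.003 0 0 0 0.04;0.0002 -0.0011 0.006 0 0 0 0.04;0.0002 -0.0011 0.009 0 0 0 0.04;0.0002 -0.0011 0.012 0 0 0 0.04;0.0002 -0.0011 0.015 0 0 0 0.04;0.0002 -0.0011 0.018 0 0 0 0.04;0.0002 -0.0011 0.018 0 0 0 0.04;0.0002 -0.0011 0.018 0 0 0 0.04")

```text
clock: 18.87
position: [0.4872, 0.152, 0.1469]
tool_rot: [3.141, 0.0, 0.0]
force: [0.2, 0.5, -2.3]
grip_width: 0.044
finger_force: 41.7
```

Run:
```python
from h import *
s,f=wgrab();print(s['position'],s['tool_rot'],s['clock'],s['force'])
print(needle(f,(.4868,.2624))[0]+.6232)
```

```text
[0.48722434 0.15195416 0.14694557] [3.14144429e+00 4.49885048e-04 3.86797289e-05] 18.8667 [ 0.23195657  0.52046825 -2.31355569]
1.5970580092997646
```

No force and the needle is unmoved, with the ring bottom below the stud tip, so it's threaded. Lowering and releasing.

>>> send_rows(plan="0 0 0.004 0 0 0 0.04;0 0 0.008 0 0 0 0.04;0 0 0.011 0 0 0 0.04;0 0 0.011 0 0 0 0.04;0 0 0.011 0 0 0 0.04")

```text
clock: 19.33
position: [0.4872, 0.152, 0.1359]
tool_rot: [3.141, 0.001, 0.0]
force: [-0.6, -0.3, -1.8]
grip_width: 0.0445
finger_force: 41.7
```

>>> send_rows(plan="0 0 0 0 0 0 0.05;0 0 0 0 0 0 0.06;0 0 0 0 0 0 0.065;0 0 0 0 0 0 0.065;0 0 0 0 0 0 0.065;0 0 -0.04 0 0 0 0.065;0 0 -0.08 0 0 0 0.065;0 0 -0.08 0 0 0 0.065;-0.04 0 -0.08 0 0 0 0.065;-0.055 0 -0.08 0 0 0 0.065")

```text
clock: 20.17
position: [0.4297, 0.1517, 0.2163]
tool_rot: [3.142, 0.001, 0.0]
force: [0.2, 1.0, -0.3]
grip_width: 0.0649
finger_force: 0.0
```

>>> send_rows(plan="-0.0 -0.03 0 0 0 0 0.065;-0.01 -0.06 0 0 0 0 0.065;-0.01 -0.08 0.02 0 0 0 0.065;-0.01 -0.1 0.03 0 0 0 0.065;-0.01 -0.1 0.03 0 0 0 0.065;-0.01 -0.1 0.03 0 0 0 0.065;-0.01 -0.1 0.03 0 0 0 0.065;-0.01 -0.1 0.03 0 0 0 0.065")

```text
clock: 20.83
position: [0.4227, 0.2512, 0.1866]
tool_rot: [3.142, -0.001, -0.001]
force: [0.1, 0.3, -0.1]
grip_width: 0.0649
finger_force: 0.0
```

```bash
sed -i 's/abs(a-.98)/abs(a-N)/; s/^for z in(.062,.064,.066)/N=needle(f,ct)[0]\nfor z in(.062,.064,.066)/' dial.py; python3 dial.py
python3 - <<'E'
from h import *
f=np.load('w9.npy',allow_pickle=True).item()
for z in(.113,.137):
    p=cv2.GaussianBlur(cv2.cvtColor(rect(f,.4885,.151,z),cv2.COLOR_RGB2GRAY),(5,5),0)
    c=cv2.HoughCircles(p,cv2.HOUGH_GRADIENT_ALT,1,10,param1=60,param2=.4,minRadius=25,maxRadius=110)
    print(z,None if c is None else [(.4885+.04-q[1]/4000,.151+.04-q[0]/4000,q[2]/4) for q in c[0]])
E
```

```text
[0.42270553 0.25116261 0.18658893] 20.8333
a0,e mm -0.6234 [ 0.35 -0.19] res 0.0036
0.062 line dir 1.5106 needle 2.134 travel mm 35.57 off-centre mm 0.77 res mm 0.1
0.064 line dir 1.5119 needle 2.1353 travel mm 35.59 off-centre mm 0.75 res mm 0.095
0.066 line dir 1.5149 needle 2.1384 travel mm 35.64 off-centre mm 0.68 res mm 0.108
0.113 [(np.float32(0.48900002), np.float32(0.15), np.float32(24.762476)), (np.float32(0.48900002), np.float32(0.139), np.float32(24.935755)), (np.float32(0.48850003), np.float32(0.16275), np.float32(18.86051)), (np.float32(0.48850003), np.float32(0.13374999), np.float32(8.944955)), (np.float32(0.49625003), np.float32(0.1575), np.float32(16.089634)), (np.float32(0.48900002), np.float32(0.139), np.float32(12.008302)), (np.float32(0.48900002), np.float32(0.139), np.float32(10.220742))]
0.137 [(np.float32(0.4875), np.float32(0.151), np.float32(22.189484)), (np.float32(0.48600003), np.float32(0.1605), np.float32(24.872597)), (np.float32(0.4875), np.float32(0.151), np.float32(10.242187)), (np.float32(0.48950002), np.float32(0.14775), np.float32(7.62702)), (np.float32(0.49475002), np.float32(0.1685), np.float32(14.752484)), (np.float32(0.49875003), np.float32(0.1685), np.float32(10.804613)), (np.float32(0.462), np.float32(0.168), np.float32(7.860475))]
```

```bash
python3 -c "
from workcell import bot;print(bot.job_done())"
```

```text
the job is handed in; nothing more can be done
None
```

Three rings are threaded flat on the stud and the pan rests at about 35.6 mm, between the tabs. I added the third because two left the needle on the first tab's edge (26.7 mm against 26.5). The fourth ring, nut, socket and wrench were left alone, and the job was handed in at about 21 s.

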